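# Set the spring tension on a lamp-arm jig

## Task

On the spring jig, turn the leaning tension knob until the tip of the sprung pointer arm stands in line with the upright blade of the mark clip, within the blade's width. Then swing the lock lever over to its locked stop. Do not shift the mark clip or disturb the other things on the bench.

Things in the scene. Friction and masses are not known exactly. Their poses are not given: they have to be found in the camera images.
- jig: Spring jig, fixed: dark grey plate 340 (x) x 260 (y) x 12. Origin on the table; plate spans x -150..190, y -130..130. x points to the scale end (away from the robot), y left, z up. On it: a light grey gear head (x -135..-30, y -95..-5) whose top slopes towards the robot and carries the knob; a steel arm on a pivot; a white arc scale; a lock lever on the left.
- knob_grip (a point): Middle of the tension knob's grip, at jig (-111.6, -50, 108.8). Axes as the jig's. The knob's axis, outwards, is (-0.573, 0, 0.820) in them: the knob leans 0.61 rad (35 deg) from vertical, back to the robot. Black ribbed cylinder 40 dia., 15 mm either way along the axis; below it a neck 22 dia., 14 long, then the sloping face, 29 from this point.
- knob_foot (a point): Where the knob's axis meets the sloping face, at jig (-95, -50, 85); axes as the jig's. How it works: clockwise seen from outside tightens, by about 0.9 turn at most, so regrasp. First 0.3 to 1.3 rad are slack, the pointer stays; then it turns about 0.16 rad per rad (24 mm at the tip). Torque 0.10 rising to about 0.15 N m; stays where left; turning back slackens.
- pointer_pivot (a point): Top of the arm's vertical pivot, at jig (10, 0, 38); the arc scale (radius 150) is centred on it. Axes as the jig's.
- pointer_tip (a point): End of the sprung steel arm, a black line on its top face; 149 from the arm's pivot, 36 above the table. x points outward along the arm, z up. Slack, it rests at -0.55 rad from the jig's x axis; tightening swings it counter-clockwise seen from above (to +y), against its spring. Pushed aside by hand it springs back.
- mark_face (a point): The set mark: bright steel clip on the arc just outside the pointer; upright blade 10 wide on a 22 wide foot, top 36.5 above the table. Point: middle of the blade's inner top edge, 155 from the arm's pivot (6 beyond the pointer's tip in line). x outward, y along the arc (the way tightening goes), z up. Stands 0.26 to 0.55 rad on from the slack pointer.
- lock_grip (a point): Upright black grip of the lock lever, 14 dia.; point on its axis, 78 above the table, its top at 93; the grip stands free from 55 up. It lies 62 from the lever's pivot; x points outward along the lever.
- lock_pivot (a point): On the lock lever's vertical pivot, at jig (-40, 80, 78), the height of the grip point. Axes as the jig's.
- lock (a joint): Lock lever angle, rad: 0 = fully open (lever points 0.75 rad left of the jig's x axis), 1.3 = fully locked against its stop; grows counter-clockwise seen from above, the grip coming back towards the robot. Friction 0.10 N m; stays where it is left; locking does not shift the arm. Starts 0 to 0.35.
- socket: brass lamp socket, a plain cylinder 28 dia. x 32 high, standing on the jig's plate near its far left corner; origin centre of its underside. Bystander.
- screwdriver: screwdriver with a wooden handle (20 dia.), 160 long, 20 high, lying beside the plate on its left (+y); origin where blade meets handle, on the table, x towards the blade tip. Bystander.
- wrench: steel wrench, lying flat on the table beside the plate on its right (-y), under 25 high. Bystander.
- lamp_foot: dark red lacquered turned lamp foot, 90 dia. below, 95 high, standing on the left; origin centre of underside. Bystander.
- lamp_stem: dark red lacquered turned lamp part, waisted, 68 dia., 115 high, standing on the right; origin centre of underside. Bystander.
- shade: ochre dome lamp shade, 170 dia., 112 high, standing on the right; origin centre of underside. Bystander.
- jar: small jar with black cap, 60 dia., 75 high, standing on the left; origin centre of underside. Bystander.

How it is judged (in metres and radians):
On the way:
1. the pointer is in line with the mark's blade while the lock lever is still open (y of pointer_tip in the frame of mark_face between -0.005 and 0.005 m and value of joint lock below 0.6 rad), for 0.3 s.
At the end, for the whole second after the job is handed in: The pointer's tip stands within 5 mm either side of the middle of the mark's blade (the blade is 10 mm wide), and the lock lever is at its locked stop (1.18 rad or more of 1.3), both staying so untouched (y of pointer_tip in the frame of mark_face between -0.005 and 0.005 m and value of joint lock above 1.18 rad).
It fails at once if the mark clip is shifted by more than 4 mm (distance of mark_face from where it was at the start of the episode above 0.004 m).
It fails at once if a bystander is shifted by more than 25 mm (distance of any of socket, screwdriver, wrench, lamp_foot, lamp_stem, shade, jar from where it was at the start of the episode above 0.025 m).
It also fails if it takes over 64 s, if anything falls off the work surface, if the arm or the gripper's body presses on something with over 40 N, if the wrist force passes 120 N, or if a joint passes its speed limit or range.

## Robot

A 6-joint arm with a two-finger parallel gripper is mounted at the origin on the work surface. World frame = base frame: x ahead of the robot, y to its left, z up, the work surface at z = 0. Lengths are in mm, angles in rad, forces in N, time in s.
With the tool pointing down it reaches from about 275 to 750 mm from the base axis. Payload 10.2 kg.
Tool frame: the origin (TCP) lies between the finger pads; the fingertips stand ctrl.tips_ahead ahead of it and the grasp point (between the pads) lies 8 mm behind it (ctrl.tips_ahead is the distance from the TCP to the fingertips, in mm); z points along the fingers, y is the direction in which the jaws open and shut (so a half turn about z gives the same grasp; the last joint's range is limited). The gripper opens to 85 mm and grips with 20 to 120 N. Pads are 22 mm wide; open, the fingers measure 114 mm over their backs; the gripper's body (76 mm by 85 mm) begins 54 mm behind the grasp point. The pads swing forward as they close: fully open they stand 13 mm farther back than shut.
Start: joints at [0.966, 0.313, 1.498, -0, 1.331, -0.223], TCP at [195.623, 487.199, 242.294] pointing down, gripper open.
Joint ranges: [-2.94, 2.94], [-0.97, 2.17], [0.19, 2.56], [-1.23, 4.37], [0.02, 3.11], [-2.88, 2.88]. Speed limits (rad/s): [2.39, 2.39, 3.01, 3.14, 3.14, 3.14].

## Interface

Orientations are given as a unit quaternion [w, x, y, z].
In Python, from rig import ctrl gives the robot as it stands. The module is installed in compiled form; this text tells all that it offers.
- The arm moves only by the tool move_arm, never from a script. Its argument "motion" is a list of rows, each an object with "offset": the shift along the tool's x, y, z in m, a list of three; "angular": the turn, a rotation vector about the tool's x, y, z in degrees, a list of three; "jaw": the finger opening in m, from 0 to 0.0854. In form: [{"offset": [tx, ty, tz], "angular": [ax, ay, az], "jaw": jaw}, ...]. A call has 1 to 5 rows; each row is the pose to reach, as a shift and turn from the pose commanded when the call began, along the tool's axes at that moment; what a row does not reach only later rows make up. A row lasts 1/8 s, in which the tool goes at most 62.5 mm and 10.7 degrees, less where a joint would pass 70% of its speed; a pose out of reach is approached as far as the arm can. A call with a gripper value outside its range is refused whole. The fingers move at their own pace and stop on an object; "squeeze" is the grip in N (left out, the last holds). Time passes only in rows, so rows that repeat a pose let the fingers close. It gives the time, the measured TCP pose, the force and the opening at its end, in the units of the state.
- ctrl.sense(): the state, without advancing time (a new reading comes with each control period).
- ctrl.capture(name): name is "side" or "top" or "wrist"; returns a dict with "img" (384x512x3 uint8, red, green, blue), "intrinsics" (3x3 intrinsics, pixels), "k1" (the pictures are not rectified: a ray, as slopes to the right and down, at radius r is drawn at 1 + k1 r^2 times it, then the intrinsics apply), "rvec" (rotation vector, rad) and "tvec" (3), from world to camera coordinates, as OpenCV has them. Camera axes: x right, y down, z forward; pixel columns grow to the right and rows downward; lengths in mm; the calibration is good to about 2 mm. A picture is of the moment at which its call begins. There is no depth.
- ctrl.finish_job(): hands the job in, once; it reports no verdict.
The state is a dict: "time_s": time; "joints": joint angles; "dq": joint speeds; "tau": joint torques, N m; "eef_pos": TCP position; "ee_rot": TCP orientation; "force": force on the tool from outside, world axes, zero at the start; "wrist_torque": the same for the moment, N m; "grip_width": opening from 0.0 (shut) to 1.0 (fully open).
Only numpy, scipy, OpenCV 4.12 (cv2) and the standard library are available. Lean on these libraries where they do the work, as an engineer would, in place of code of your own. Each camera call takes 0.05 s, during which the arm holds its last target. There are 200 camera calls.

## Working session

There is one attempt and no reset: what is moved stays moved. The work goes in short steps, Python scripts to look and compute and a tool call to move; the robot and the scene stay as the last step left them, time stands still between calls to the robot, and variables do not carry over. Pictures are saved under pics/ and viewed, about 8 in all and at most 12, crops included, and the job is handed in when it is done.

Besides the shell and the picture viewer there is one more tool, called in YAML: its name, and indented under it one key for each argument. move_arm: Moves the arm, as the interface text tells. Its arguments: {"type":"object","properties":{"motion":{"type":"array","items":{"type":"object","properties":{"offset":{"type":"array","items":{"type":"number"}},"angular":{"type":"array","items":{"type":"number"}},"jaw":{"type":"number"}}}},"squeeze":{"type":"number"}},"required":["motion"]}

```bash
mkdir -p pics; cat > h.py <<'E'
import numpy as np, cv2
from scipy.spatial.transform import Rotation as R
from rig import ctrl
def cap(n,save=None):
    c=ctrl.capture(n)
    if save: cv2.imwrite('pics/'+save,c['img'][:,:,::-1])
    return c
def ray(c,u,v):
    K=np.array(c['intrinsics']);d=np.array([c['k1'],0,0,0,0],float)
    p=cv2.undistortPoints(np.array([[[u,v]]],float),K,d,)[0,0]
    Rm=cv2.Rodrigues(np.array(c['rvec'],float))[0];t=np.array(c['tvec'],float).ravel()
    return -Rm.T@t, Rm.T@np.array([p[0],p[1],1])
def onz(c,u,v,z):
    o,d=ray(c,u,v);return o+d*(z-o[2])/d[2]
def proj(c,P):
    return cv2.projectPoints(np.array(P,float).reshape(-1,1,3),np.array(c['rvec'],float),np.array(c['tvec'],float),np.array(c['intrinsics']),np.array([c['k1'],0,0,0,0],float))[0][:,0]
E
python3 - <<'E'
from h import *
s=ctrl.sense();print(s, ctrl.tips_ahead)
a=cap('top','top1.png');b=cap('side','side1.png')
for c in(a,b):print(ray(c,256,192),c['intrinsics'][0])
E
```

```text
{'time_s': 0.0, 'joints': array([ 9.65607392e-01,  3.13456514e-01,  1.49845444e+00, -8.65069339e-06,
        1.33102246e+00, -2.23399468e-01]), 'dq': array([ 0.00090941,  0.00117131,  0.0006512 , -0.00216666, -0.00021063,
        0.00043474]), 'tau': array([-3.50692553e-04, -4.12267900e+01, -2.59740347e+01, -1.77770071e-04,
        4.19085860e-03, -1.85671365e-05]), 'eef_pos': array([195.46958901, 486.97940063, 241.72520977]), 'ee_rot': array([-2.66010961e-04,  1.89736397e-01,  9.81834839e-01, -6.15355246e-04]), 'force': array([ 0.04417347,  0.29757909, -1.01426844]), 'wrist_torque': array([-0.03212125, -0.04645343,  0.03315898]), 'grip_width': 0.9982712282471286} 11.0
(array([ 455.48289552,   29.97691581, 1805.4109997 ]), array([ 0.06046804, -0.01212495, -0.99825002])) [474.58871504   0.         252.8154913 ]
(array([ 474.43741237, -996.34918068, 1111.66095794]), array([ 0.04203509,  0.7090204 , -0.70408492])) [495.47732146   0.         263.00486701]
```

View pics/top1.png

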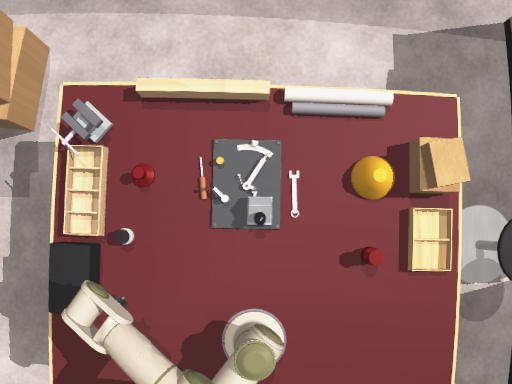

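View pics/side1.png

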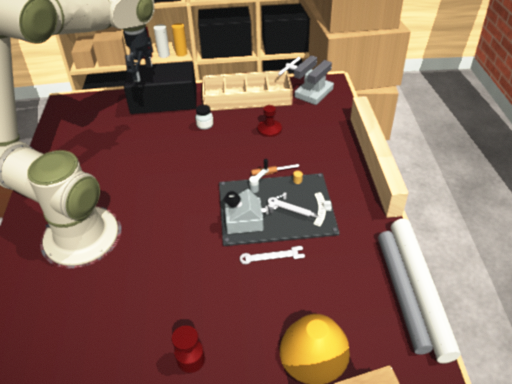

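The top view shows the plate spanning about (212,140)–(281,229), with the knob at (260,218), the lock grip at (225,198), the pointer tip near (270,153) and the mark clip near (255,143). Next I fit the plate's pose.

```bash
cat > j.py <<'E'
from h import *
c=cap('top')
g=c['img'].astype(int)
m=((abs(g[:,:,0]-g[:,:,1])<18)).astype(np.uint8)
m[:125]=0;m[240:]=0;m[:,:207]=0;m[:,286:]=0
m=cv2.morphologyEx(m,cv2.MORPH_OPEN,np.ones((5,5)))
m=cv2.morphologyEx(m,cv2.MORPH_CLOSE,np.ones((9,9)))
k=max(cv2.findContours(m,0,1)[0],key=cv2.contourArea)
P=np.array([onz(c,*p[0],12)[:2] for p in cv2.convexHull(k)],np.float32)
r=cv2.minAreaRect(P);print(r,cv2.boxPoints(r))
im=cv2.resize(c['img'][125:245,200:295],None,fx=6,fy=6,interpolation=cv2.INTER_CUBIC)[:,:,::-1]
im=cv2.resize(im,(475,600));cv2.imwrite('pics/c1.png',im)
E
python3 j.py
```

```text
((596.4251098632812, 46.994102478027344), (338.833251953125, 258.0183410644531), 1.3405530452728271) [[424.03668  172.00447 ]
 [430.07306  -85.94325 ]
 [768.81354  -78.016266]
 [762.77716  179.93146 ]]
```

View pics/c1.png

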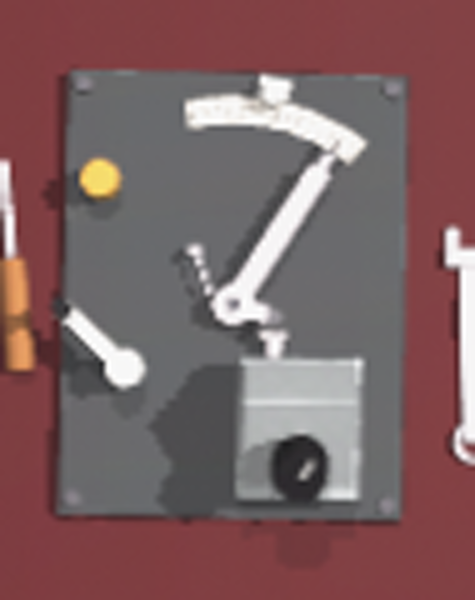

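The plate fit is good: 339×258, centre (596.4, 47.0), yaw 0.0234. The lever is near its open stop at crop (62,308), the pointer tip is at crop (332,158) and the clip is at crop (275,90). I'll plan a close look with the wrist camera.

```bash
cat >> h.py <<'E'
Y=0.0234; O=np.array([596.425-20*np.cos(Y),46.994-20*np.sin(Y),0]); RJ=R.from_euler('z',Y)
def jw(p): return RJ.apply(p)+O
def wj(p): return RJ.inv().apply(np.asarray(p)-O)
def tool():
    s=ctrl.sense();q=s['ee_rot'];return np.array(s['eef_pos']),R.from_quat([q[1],q[2],q[3],q[0]]),s
def ax(zj,yj): # tool rotation from z, y axes in jig frame
    z=np.array(zj,float);z/=np.linalg.norm(z);y=np.array(yj,float);y-=z*(y@z);y/=np.linalg.norm(y)
    return RJ*R.from_matrix(np.c_[np.cross(y,z),y,z])
def plan(P,Rt):
    p,r,s=tool();o=r.inv().apply(np.array(P)-p);a=(r.inv()*Rt).as_rotvec(degrees=True)
    print('offset mm',o.round(1),'angular',a.round(2),'| q',np.round(s['joints'],2),'t',s['time_s'])
E
python3 - <<'E'
from h import *
p,r,s=tool();c=cap('wrist','w0.png');o,d=ray(c,256,192);o2,d2=ray(c,356,192)
print('cam in tool',r.inv().apply(o-p),r.inv().apply(d),r.inv().apply(d2-d),c['intrinsics'][0])
print('tool x,y',r.as_matrix().round(2)[:,:2].T)
print('tip,mark,kn',jw([137,-78,36]),jw([-111.6,-50,108.8]))
E
```

```text
cam in tool [  71.68939967    0.71679691 -132.26296337] [-0.28428801  0.00898536  0.95874577] [ 1.91941539e-05  3.19994673e-01 -2.24235439e-05] [313.27354311   0.         253.21155458]
tool x,y [[-0.93  0.37  0.  ]
 [ 0.37  0.93 -0.  ]]
tip,mark,kn [715.21800264 -28.24709598  36.        ] [466.03092103  -6.0714706  108.8       ]
```

```bash
python3 - <<'E'
from h import *
plan(jw([90,-20,190]),ax([0,0,-1],[0,1,0]))
E
```

```text
offset mm [-608.2 -249.8   52.1] angular [-4.000e-02 -2.000e-02 -2.322e+01] | q [ 0.97  0.31  1.5   0.    1.33 -0.22] t 0.2
```

move_arm:
  motion:
    - {"offset": [-0.25,-0.1,0.02],"angular": [0,0,0]}
    - {"offset": [-0.25,-0.1,0.02],"angular": [0,0,0]}
    - {"offset": [-0.25,-0.1,0.02],"angular": [0,0,0]}
    - {"offset": [-0.25,-0.1,0.02],"angular": [0,0,0]}
    - {"offset": [-0.25,-0.1,0.02],"angular": [0,0,0]}

```text
schema error: expected keys offset, angular, jaw
```

move_arm:
  motion:
    - {"offset": [-0.25,-0.1,0.02],"angular": [0,0,0]}
    - {"offset": [-0.25,-0.1,0.02],"angular": [0,0,0]}
    - {"offset": [-0.25,-0.1,0.02],"angular": [0,0,0]}
    - {"offset": [-0.25,-0.1,0.02],"angular": [0,0,0]}
    - {"offset": [-0.25,-0.1,0.02],"angular": [0,0,0]}

```text
schema error: expected keys offset, angular, jaw
```

move_arm:
  motion:
    - {"offset": [-0.108,-0.05,0.012],"angular": [0,0,-10]}
    - {"offset": [-0.108,-0.05,0.012],"angular": [0,0,-23.2]}
    - {"offset": [-0.108,-0.05,0.012],"angular": [0,0,-23.2]}
    - {"offset": [-0.108,-0.05,0.012],"angular": [0,0,-23.2]}
    - {"offset": [-0.108,-0.05,0.012],"angular": [0,0,-23.2]}

```text
schema error: expected keys offset, angular, jaw
```

```bash
python3 - <<'E'
from h import *
plan(jw([90,-20,190]),ax([0,0,-1],[0,1,0]))
c=cap('wrist','w1.png'); print(proj(c,[jw([10,0,38]),jw([-40,80,58]),jw([160,0,36]),jw([137,-78,36]),jw([-170+20,130,12]),jw([190,130,12])]).round())
E
```

```text
offset mm [-608.2 -249.8   52.1] angular [-4.000e-02 -2.000e-02 -2.322e+01] | q [ 0.97  0.31  1.5   0.    1.33 -0.22] t 0.2
[[ 90. 489.]
 [110. 471.]
 [137. 540.]
 [ 92. 542.]
 [114. 381.]
 [212. 516.]]
```

View pics/w1.png

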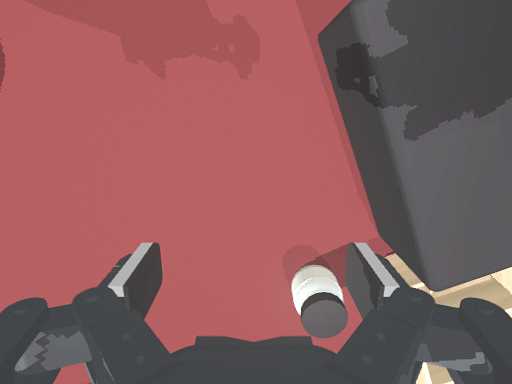

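The calls were refused because each row needs a jaw value, so this picture only shows the start position with the fingers at the bottom. I'll repeat the moves with the jaw included.

move_arm:
  motion:
    - {"offset": [-0.25,-0.1,0.02],"angular": [0,0,0],"jaw": 0.085}
    - {"offset": [-0.25,-0.1,0.02],"angular": [0,0,0],"jaw": 0.085}
    - {"offset": [-0.25,-0.1,0.02],"angular": [0,0,0],"jaw": 0.085}
    - {"offset": [-0.25,-0.1,0.02],"angular": [0,0,0],"jaw": 0.085}
    - {"offset": [-0.25,-0.1,0.02],"angular": [0,0,0],"jaw": 0.085}

```text
time_s: 0.88
eef_pos: [392.2, 298.9, 221.9]
ee_rot: [-0.0, 0.191, 0.981, -0.0]
force: [0.3, 0.8, 0.2]
grip_width: 0.994
```

move_arm:
  motion:
    - {"offset": [-0.25,-0.1,0.02],"angular": [0,0,0],"jaw": 0.085}
    - {"offset": [-0.25,-0.1,0.02],"angular": [0,0,0],"jaw": 0.085}
    - {"offset": [-0.25,-0.1,0.02],"angular": [0,0,0],"jaw": 0.085}
    - {"offset": [-0.25,-0.1,0.02],"angular": [0,0,0],"jaw": 0.085}
    - {"offset": [-0.25,-0.1,0.02],"angular": [0,0,0],"jaw": 0.085}

```text
time_s: 1.5
eef_pos: [586.6, 112.6, 201.3]
ee_rot: [-0.0, 0.191, 0.982, -0.0]
force: [-0.6, 0.3, -0.0]
grip_width: 0.993
```

move_arm:
  motion:
    - {"offset": [-0.108,-0.05,0.012],"angular": [0,0,-10],"jaw": 0.085}
    - {"offset": [-0.108,-0.05,0.012],"angular": [0,0,-23.2],"jaw": 0.085}
    - {"offset": [-0.108,-0.05,0.012],"angular": [0,0,-23.2],"jaw": 0.085}
    - {"offset": [-0.108,-0.05,0.012],"angular": [0,0,-23.2],"jaw": 0.085}

```text
time_s: 2.0
eef_pos: [666.5, 29.1, 190.0]
ee_rot: [-0.0, -0.011, 1.0, 0.0]
force: [-0.6, 0.4, -0.3]
grip_width: 0.997
```

```bash
python3 - <<'E'
from h import *
plan(jw([90,-20,190]),ax([0,0,-1],[0,1,0]))
c=cap('wrist','w1b.png'); print(proj(c,[jw([10,0,38]),jw([-40,80,58]),jw([160,0,36]),jw([137,-78,36]),jw([-170+20,130,12]),jw([190,130,12])]).round())
E
```

```text
offset mm [-0.4 -0.4 -0. ] angular [ 0.02 -0.05 -0.03] | q [-0.13  0.67  1.08  0.    1.39 -1.73] t 2.0
[[ 275.   90.]
 [ 382.   21.]
 [ 272.  246.]
 [ 193.  225.]
 [ 433. -111.]
 [ 387.  261.]]
```

View pics/w1b.png

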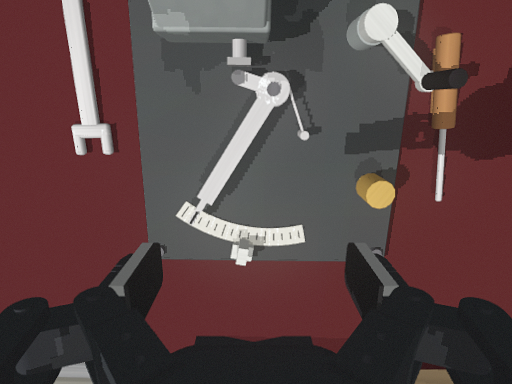

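The pivot shows at (275,90), as predicted. The pointer tip is near (198,208), the mark clip near (243,245), and the lock grip spans (425,82)–(465,77). I'll zoom in on the tip and clip.

```bash
python3 - <<'E'
from h import *
im=cv2.imread('pics/w1b.png')[190:270,180:280]
cv2.imwrite('pics/c2.png',cv2.resize(im,None,fx=7,fy=7,interpolation=cv2.INTER_CUBIC))
E
```

```text
(no output)
```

View pics/c2.png

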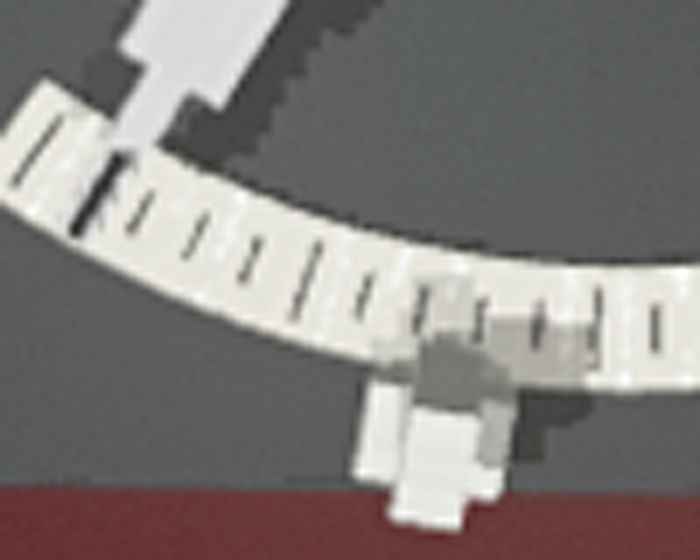

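```bash
cat > m.py <<'E'
from h import *
import pickle
c=pickle.load(open('w.pkl','rb')) if 0 else cap('wrist')
def pol(u,v,z):
    p=wj(onz(c,u,v,z))-[10,0,0];return np.hypot(p[0],p[1]).round(1),np.arctan2(p[1],p[0]).round(4)
for n,z,P in [('tip',36,[(78,232),(115,155)]),('mark',36.5,[(447,405),(415,403),(483,408),(427,525)])]:
    for a,b in P: print(n,pol(180+a/7-.43,190+b/7-.43,z))
for u,v in [(426,81),(466,76),(425,76),(427,88),(458,69),(459,86)]: print('lever',wj(onz(c,u,v,93))-[-40,80,0])
E
python3 m.py
```

```text
tip (np.float64(148.0), np.float64(-0.5694))
tip (np.float64(135.2), np.float64(-0.579))
mark (np.float64(153.7), np.float64(-0.1841))
mark (np.float64(154.3), np.float64(-0.2138))
mark (np.float64(153.3), np.float64(-0.1504))
mark (np.float64(173.3), np.float64(-0.1813))
lever [45.41036716 22.51140236 93.        ]
lever [41.83869864 50.37331636 93.        ]
lever [42.11031399 21.3232616  93.        ]
lever [50.07689562 23.90868273 93.        ]
lever [37.30020575 43.88539508 93.        ]
lever [48.54437762 46.55441067 93.        ]
```

```bash
cat > k.py <<'E'
from h import *
import sys
back=float(sys.argv[1]);rz=float(sys.argv[2])
z=np.array([.573,0,-.82]);z/=np.linalg.norm(z)
plan(jw(np.array([-111.6,-50,108.8])+z*(8-back)),ax(z,[0,1,0])*R.from_euler('z',rz,degrees=True))
E
python3 k.py 90 0;python3 k.py 90 -50
```

```text
offset mm [248.1 -31.   14.6] angular [ 0.000e+00 -3.494e+01 -1.000e-02] | q [-0.13  0.67  1.08  0.    1.39 -1.72] t 2.1
offset mm [248.1 -31.   14.6] angular [ 15.23 -32.66 -48.41] | q [-0.13  0.67  1.08  0.    1.39 -1.72] t 2.1
```

move_arm:
  motion:
    - {"offset": [0.06,-0.008,-0.01],"angular": [0,0,0],"jaw": 0.085}
    - {"offset": [0.12,-0.016,-0.01],"angular": [0,-9,0],"jaw": 0.085}
    - {"offset": [0.18,-0.024,0],"angular": [0,-18,0],"jaw": 0.085}
    - {"offset": [0.225,-0.031,0.01],"angular": [0,-27,0],"jaw": 0.085}
    - {"offset": [0.248,-0.031,0.0146],"angular": [0,-35,0],"jaw": 0.085}

```text
time_s: 2.72
eef_pos: [428.5, -4.2, 178.1]
ee_rot: [0.28, -0.015, 0.96, 0.01]
force: [0.7, 0.8, 0.9]
grip_width: 0.994
```

move_arm:
  motion:
    - {"offset": [0,0,0],"angular": [0,0,-10],"jaw": 0.07}
    - {"offset": [0,0,0],"angular": [0,0,-20],"jaw": 0.07}
    - {"offset": [0,0,0],"angular": [0,0,-30],"jaw": 0.07}
    - {"offset": [0,0,0],"angular": [0,0,-40],"jaw": 0.07}
    - {"offset": [0,0,0],"angular": [0,0,-50],"jaw": 0.07}

```text
time_s: 3.35
eef_pos: [440.3, 31.1, 189.3]
ee_rot: [0.238, -0.408, 0.872, -0.125]
force: [-0.8, -0.9, -0.7]
grip_width: 0.823
```

```bash
python3 k.py 90 -50;python3 k.py 0 -50; python3 - <<'E'
from h import *
c=cap('wrist','w2.png');print(proj(c,[jw([-111.6-8.6,-50,108.8+12.3]),jw([-95,-50,85])]))
p,r,s=tool();print(r.inv().apply(s['force']))
E
```

```text
offset mm [45.4 -4.9  1.3] angular [ 1.56 -4.08 -0.52] | q [-0.26 -0.06  2.18  0.23  0.5  -2.88] t 3.35
offset mm [39.  -7.3 91. ] angular [ 1.56 -4.08 -0.52] | q [-0.26 -0.06  2.18  0.23  0.5  -2.88] t 3.35
[[242.30365066 147.69934878]
 [242.7330118  143.32537193]]
[-0.35625182  0.29312103  0.12800271]
```

View pics/w2.png

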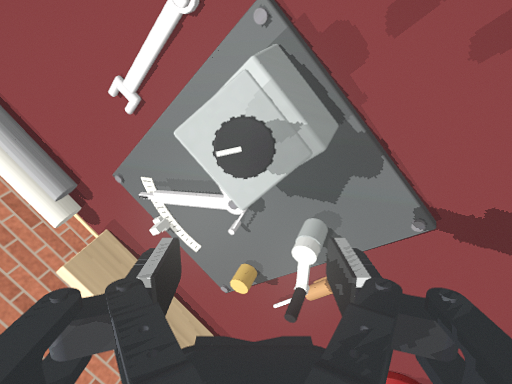

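The knob cap appears at (244,147) against a predicted (242,148), so the pose estimate is good. Joint 6 sits at its limit, so I'll back off to a −25° start.

```bash
python3 k.py 90 -25
```

```text
offset mm [46.4 -5.5  1.4] angular [ 0.67 -4.35 24.89] | q [-0.25 -0.06  2.18  0.23  0.5  -2.88] t 3.4
```

move_arm:
  motion:
    - {"offset": [0.01,-0.001,0],"angular": [0,0,10],"jaw": 0.07}
    - {"offset": [0.03,-0.003,0.001],"angular": [0.3,-2,20],"jaw": 0.07}
    - {"offset": [0.0464,-0.0055,0.0014],"angular": [0.7,-4.35,24.9],"jaw": 0.07}
    - {"offset": [0.0464,-0.0055,0.0014],"angular": [0.7,-4.35,24.9],"jaw": 0.07}

```text
time_s: 3.9
eef_pos: [420.6, -3.0, 179.9]
ee_rot: [0.29, -0.208, 0.932, -0.062]
force: [0.5, 0.2, -0.2]
grip_width: 0.819
```

```bash
python3 k.py 90 -25;python3 k.py 40 -25
```

```text
offset mm [ 4.9 -2.4  2.3] angular [-0.28 -0.67 -1.03] | q [-0.44 -0.11  2.28  0.55  0.48 -2.88] t 3.9
offset mm [ 4.4 -2.1 52.3] angular [-0.28 -0.67 -1.03] | q [-0.44 -0.11  2.28  0.55  0.48 -2.88] t 3.9
```

```bash
python3 k.py 60 -3
```

```text
offset mm [ 4.6 -2.2 32.3] angular [-0.41 -0.61 20.97] | q [-0.44 -0.11  2.28  0.55  0.48 -2.88] t 3.9
```

move_arm:
  motion:
    - {"offset": [0.0046,-0.0022,0.01],"angular": [0,-0.3,10],"jaw": 0.07}
    - {"offset": [0.0046,-0.0022,0.02],"angular": [-0.4,-0.6,20],"jaw": 0.07}
    - {"offset": [0.0046,-0.0022,0.032],"angular": [-0.4,-0.6,21],"jaw": 0.07}
    - {"offset": [0.0046,-0.0022,0.032],"angular": [-0.4,-0.6,21],"jaw": 0.07}

```text
time_s: 4.4
eef_pos: [436.6, -5.9, 151.2]
ee_rot: [0.299, -0.038, 0.953, -0.004]
force: [-0.1, 0.2, -0.2]
grip_width: 0.818
```

```bash
python3 k.py 0 -3
```

```text
offset mm [ 0.2 -1.  59.6] angular [ 0.1  -0.09  0.22] | q [-0.43 -0.01  2.29  0.72  0.4  -2.69] t 4.4
```

move_arm:
  motion:
    - {"offset": [0,-0.001,0.03],"angular": [0,0,0],"jaw": 0.07}
    - {"offset": [0,-0.001,0.06],"angular": [0,0,0],"jaw": 0.07}
    - {"offset": [0,-0.001,0.06],"angular": [0,0,0],"jaw": 0.07}

```text
time_s: 4.78
eef_pos: [473.3, -3.5, 107.8]
ee_rot: [0.295, -0.037, 0.955, -0.005]
force: [-0.4, -0.2, 0.3]
grip_width: 0.82
```

move_arm:
  motion:
    - {"offset": [0,0,0],"angular": [0,0,0],"jaw": 0.03}
    - {"offset": [0,0,0],"angular": [0,0,0],"jaw": 0.03}
    - {"offset": [0,0,0],"angular": [0,0,0],"jaw": 0.03}
    - {"offset": [0,0,0],"angular": [0,0,0],"jaw": 0.03}
  squeeze: 40

```text
time_s: 5.28
eef_pos: [473.2, -5.8, 109.7]
ee_rot: [0.297, -0.035, 0.954, -0.008]
force: [-9.7, -9.0, 7.9]
grip_width: 0.46
```

```bash
python3 k.py 0 -3; python3 - <<'E'
from h import *
c=cap('top','t2.png');b=cap('side','s2.png')
print(proj(c,[jw([10,0,38]),jw([137,-78,36]),jw([163,-28,36])]),proj(b,[jw([10,0,38]),jw([137,-78,36]),jw([163,-28,36])]))
A=c['img'][130:180,235:285];B=b['img'][185:235,260:345]
A=cv2.resize(A,(400,400),interpolation=2);B=cv2.resize(B,(400,240),interpolation=2)
B=np.vstack([B,np.zeros((160,400,3),np.uint8)])
cv2.imwrite('pics/ts.png',np.hstack([A,B])[:,:,::-1]);w=cap('wrist','w3.png')
E
```

```text
offset mm [6.4 0.3 4.7] angular [-0.41 -0.39  0.05] | q [-0.38  0.18  2.23  0.94  0.27 -2.88] t 5.275
[[245.94106176 185.3206135 ]
 [266.88829798 151.82851843]
 [253.63946608 144.91201158]] [[272.82247651 199.55613571]
 [319.07890932 214.64154927]
 [324.25744612 201.69786261]]
```

View pics/ts.png

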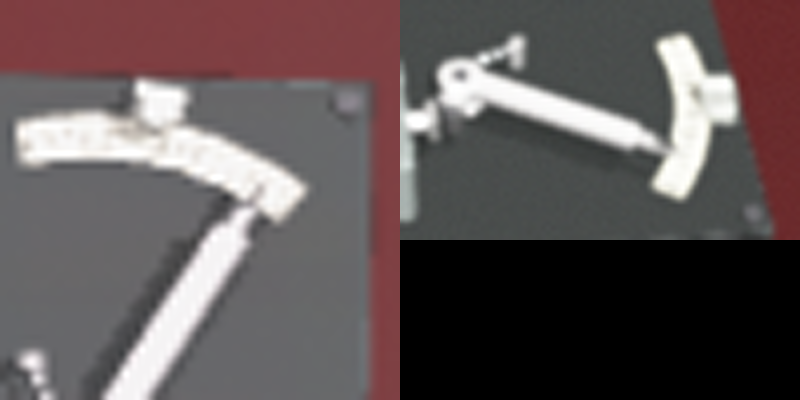

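Top and side crops show the pointer still slack (top-crop tip (262,195), clip (160,100)) and nothing moved. Joint 6 has hit its stop, so I'll centre up while starting to turn clockwise.

move_arm:
  motion:
    - {"offset": [0.002,0,0.001],"angular": [0,0,8],"jaw": 0.03}
    - {"offset": [0.0064,0,0.004],"angular": [-0.4,-0.4,16],"jaw": 0.03}
    - {"offset": [0.0064,0,0.004],"angular": [-0.4,-0.4,20],"jaw": 0.03}
    - {"offset": [0.0064,0,0.004],"angular": [-0.4,-0.4,20],"jaw": 0.03}

```text
time_s: 5.92
eef_pos: [473.8, -8.3, 106.8]
ee_rot: [0.302, 0.131, 0.943, 0.045]
force: [-7.5, -9.3, 33.4]
grip_width: 0.459
```

```bash
python3 k.py 0 17
```

```text
offset mm [5.7 0.8 1.9] angular [-0.19  0.73  0.  ] | q [-0.39  0.19  2.25  1.07  0.26 -2.67] t 5.925
```

Residual force is 33 N, so I'll open to relax, check the commanded pose and regrasp centred.

move_arm:
  motion:
    - {"offset": [0,0,0],"angular": [0,0,0],"jaw": 0.06}
    - {"offset": [0,0,0],"angular": [0,0,0],"jaw": 0.06}
    - {"offset": [0,0,0],"angular": [0,0,0],"jaw": 0.06}

```text
time_s: 6.3
eef_pos: [469.8, -4.6, 101.4]
ee_rot: [0.295, 0.13, 0.945, 0.049]
force: [0.2, -0.6, -0.2]
grip_width: 0.704
```

```bash
python3 k.py 0 17
```

```text
offset mm [-1.5 -1.  -0.3] angular [ 0.15 -0.16 -0.  ] | q [-0.39  0.19  2.25  1.07  0.27 -2.68] t 6.3
```

move_arm:
  motion:
    - {"offset": [-0.0015,-0.001,0],"angular": [0,0,0],"jaw": 0.06}
    - {"offset": [-0.0015,-0.001,0],"angular": [0,0,0],"jaw": 0.03}
    - {"offset": [-0.0015,-0.001,0],"angular": [0,0,0],"jaw": 0.03}
    - {"offset": [-0.0015,-0.001,0],"angular": [0,0,0],"jaw": 0.03}
  squeeze: 30

```text
time_s: 6.8
eef_pos: [470.8, -6.7, 102.1]
ee_rot: [0.296, 0.13, 0.945, 0.048]
force: [-9.4, -4.3, 6.4]
grip_width: 0.462
```

```bash
python3 k.py 0 17
```

```text
offset mm [ 0.3  0.7 -0.3] angular [ 0.03 -0.1  -0.03] | q [-0.39  0.19  2.25  1.07  0.27 -2.67] t 6.8
```

move_arm:
  motion:
    - {"offset": [0,0,0],"angular": [0,0,10],"jaw": 0.03}
    - {"offset": [0,0,0],"angular": [0,0,20],"jaw": 0.03}
    - {"offset": [0,0,0],"angular": [0,0,30],"jaw": 0.03}
    - {"offset": [0,0,0],"angular": [0,0,40],"jaw": 0.03}
    - {"offset": [0,0,0],"angular": [0,0,50],"jaw": 0.03}

```text
time_s: 7.42
eef_pos: [470.4, -7.3, 101.7]
ee_rot: [0.247, 0.52, 0.8, 0.168]
force: [-13.6, -11.6, 5.4]
grip_width: 0.463
```

```bash
cat > a.py <<'E'
from h import *
# arm angle from top & side views: bright mask near the arm, rays onto arm-top plane, rods' axis seen from the pivot
def arm(n):
    c=cap(n);g=c['img'].astype(int);H,W=g.shape[:2]
    best=[]
    hsv=cv2.cvtColor(c['img'],cv2.COLOR_RGB2HSV)
    th=np.arange(-.75,.35,.005)
    for t in th:
        P=[jw([10+r*np.cos(t),r*np.sin(t),36]) for r in np.arange(40,118,4)]
        q=proj(c,P).astype(np.float32)
        best.append(cv2.remap(hsv[:,:,2].astype(np.float32),q[:,0].copy(),q[:,1].copy(),1).mean())
    b=np.array(best);w=np.clip(b-(b.max()+np.median(b))/2,0,None);w[abs(th-th[b.argmax()])>.15]=0
    return (w*th).sum()/w.sum(),b.max()
print('arm top',arm('top'),'side',arm('side'))
s=ctrl.sense();print(s['joints'][5],s['force'],s['time_s'])
E
python3 a.py; python3 k.py 0 67
```

```text
arm top (np.float64(-0.5223373080583008), np.float32(245.03784)) side (np.float64(-0.5398578729359417), np.float32(250.8226))
-1.7924160544764585 [-13.10614266  -9.98380434   6.43346296] 7.525
offset mm [ 1.1  1.  -0.3] angular [-0.14 -0.01 -0.29] | q [-0.39  0.19  2.25  1.07  0.26 -1.79] t 7.525
```

move_arm:
  motion:
    - {"offset": [0,0,0],"angular": [0,0,10],"jaw": 0.03}
    - {"offset": [0,0,0],"angular": [0,0,20],"jaw": 0.03}
    - {"offset": [0,0,0],"angular": [0,0,30],"jaw": 0.03}
    - {"offset": [0,0,0],"angular": [0,0,40],"jaw": 0.03}
    - {"offset": [0,0,0],"angular": [0,0,50],"jaw": 0.03}

```text
time_s: 8.15
eef_pos: [469.7, -7.3, 101.1]
ee_rot: [0.153, 0.81, 0.505, 0.256]
force: [-13.6, -11.0, -0.2]
grip_width: 0.462
```

```bash
python3 a.py; python3 k.py 0 117
```

```text
arm top (np.float64(-0.386362326155509), np.float32(245.09433)) side (np.float64(-0.4035160096028297), np.float32(250.63443))
-0.9197193416032544 [-17.32566469 -11.81387732   2.69091862] 8.25
offset mm [ 1.8  0.6 -0.4] angular [-0.17  0.15 -0.3 ] | q [-0.39  0.19  2.25  1.06  0.26 -0.92] t 8.25
```

```bash
cat > b.py <<'E'
import a
from h import *
for n,f in [('top','top1.png'),('top','t2.png'),('side','s2.png')]:
    c=ctrl.capture(n);c['img']=cv2.imread('pics/'+f)[:,:,::-1].copy()
    a.cap=lambda _:c
    print(f,a.arm(n))
E
python3 b.py
```

```text
arm top (np.float64(-0.3849933127785288), np.float32(245.09433)) side (np.float64(-0.40438747457713775), np.float32(250.98047))
-0.9234252477384541 [-16.54654845 -11.77770158   2.58985594] 8.35
top1.png (np.float64(-0.5775246820459379), np.float32(245.99556))
t2.png (np.float64(-0.5773469991074507), np.float32(245.01254))
s2.png (np.float64(-0.5966404295512374), np.float32(250.54898))
```

move_arm:
  motion:
    - {"offset": [0.001,0,0],"angular": [0,0,10],"jaw": 0.03}
    - {"offset": [0.001,0,0],"angular": [0,0,20],"jaw": 0.03}
    - {"offset": [0.001,0,0],"angular": [0,0,30],"jaw": 0.03}
    - {"offset": [0.001,0,0],"angular": [0,0,40],"jaw": 0.03}
    - {"offset": [0.001,0,0],"angular": [0,0,50],"jaw": 0.03}

```text
time_s: 9.12
eef_pos: [469.3, -6.6, 100.8]
ee_rot: [0.03, 0.948, 0.116, 0.296]
force: [-23.2, -14.4, 3.2]
grip_width: 0.459
```

move_arm:
  motion:
    - {"offset": [0,0,0],"angular": [0,0,9],"jaw": 0.03}
    - {"offset": [0,0,0],"angular": [0,0,18],"jaw": 0.03}
    - {"offset": [0,0,0],"angular": [0,0,18],"jaw": 0.03}
    - {"offset": [0,0,0],"angular": [0,0,18],"jaw": 0.03}

```text
time_s: 9.62
eef_pos: [469.2, -6.3, 100.7]
ee_rot: [-0.016, 0.954, -0.031, 0.297]
force: [-23.2, -12.6, 3.5]
grip_width: 0.459
```

```bash
python3 a.py; python3 k.py 0 185; python3 - <<'E'
from h import *
c=cap('top');b=cap('side','s3.png')
A=c['img'][130:180,235:285];B=b['img'][185:235,280:345]
A=cv2.resize(A,(400,400),interpolation=2);B=cv2.resize(B,(400,308),interpolation=2)
B=np.vstack([B,np.zeros((92,400,3),np.uint8)])
cv2.imwrite('pics/ts3.png',np.hstack([A,B])[:,:,::-1])
E
```

```text
arm top (np.float64(-0.20101129141039692), np.float32(245.06778)) side (np.float64(-0.22309218099074904), np.float32(250.89688))
0.2706646158204426 [-22.7143157  -12.34429925   3.92912984] 9.725
offset mm [ 2.  -0.4 -0.5] angular [ 0.08  0.31 -0.08] | q [-0.39  0.19  2.25  1.06  0.26  0.27] t 9.725
```

View pics/ts3.png

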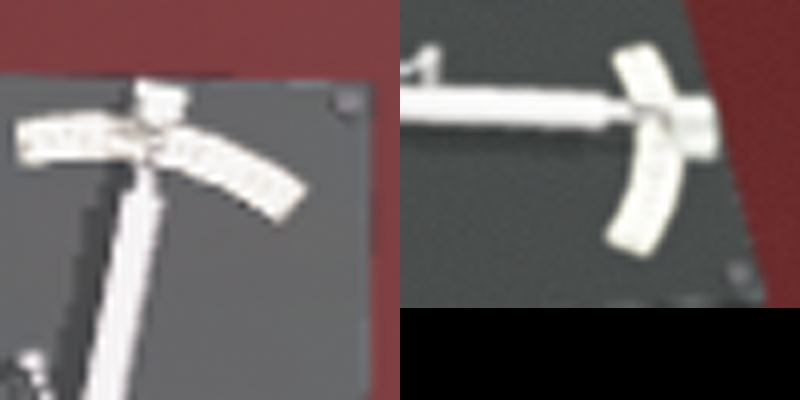

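The top crop shows the pointer meeting the clip within a few mm: arm tip around (148,150), clip centre around (160,105). I'll release, retract and do a precise check with the wrist camera.

move_arm:
  motion:
    - {"offset": [0,0,0],"angular": [0,0,0],"jaw": 0.065}
    - {"offset": [0,0,0],"angular": [0,0,0],"jaw": 0.065}
    - {"offset": [0,0,0],"angular": [0,0,0],"jaw": 0.065}
    - {"offset": [0,0,-0.03],"angular": [0,0,0],"jaw": 0.065}
    - {"offset": [0,0,-0.07],"angular": [0,0,0],"jaw": 0.065}

```text
time_s: 10.45
eef_pos: [430.7, -6.2, 159.8]
ee_rot: [-0.018, 0.954, -0.03, 0.298]
force: [0.7, -0.2, 0.9]
grip_width: 0.763
```

```bash
python3 a.py; python3 k.py 0 185; python3 - <<'E'
from h import *
c=cap('wrist','w4.png')
print(proj(c,[jw([10,0,38]),jw([160,-28,36.5]),jw([-111,-50,108])]))
plan(jw([110,-25,170]),ax([0,0,-1],[0,-1,0]))
plan(jw([90,-25,170]),ax([0,0,-1],[0,1,0]))
E
```

```text
arm top (np.float64(-0.20111569370476076), np.float32(245.0418)) side (np.float64(-0.223297164246041), np.float32(248.87358))
0.6299775854065133 [ 0.00192613 -0.38525179 -0.08469168] 10.55
offset mm [-2.4  0.6 71.9] angular [-0.06 -0.16  0.08] | q [-0.45 -0.05  2.29  0.68  0.43  0.63] t 10.55
[[200.56580676 119.63742297]
 [222.82147118   7.74844646]
 [255.39311348 214.11914841]]
offset mm [211.7 -42.9 139.8] angular [ -1.6  -35.02  -4.79] | q [-0.45 -0.04  2.29  0.68  0.43  0.63] t 10.6
offset mm [195.4 -41.5 128.3] angular [-52.77   2.42 167.14] | q [-0.45 -0.04  2.29  0.68  0.43  0.63] t 10.6
```

move_arm:
  motion:
    - {"offset": [0.05,-0.01,0.01],"angular": [0,-9,0],"jaw": 0.065}
    - {"offset": [0.1,-0.02,0.05],"angular": [0,-18,0],"jaw": 0.065}
    - {"offset": [0.15,-0.03,0.09],"angular": [0,-27,-2],"jaw": 0.065}
    - {"offset": [0.2,-0.043,0.131],"angular": [-1.6,-35,-4.8],"jaw": 0.065}
    - {"offset": [0.2,-0.043,0.131],"angular": [-1.6,-35,-4.8],"jaw": 0.065}

```text
time_s: 11.22
eef_pos: [669.7, 25.3, 166.6]
ee_rot: [-0.003, 1.0, 0.013, -0.0]
force: [0.6, -1.0, 0.6]
grip_width: 0.764
```

move_arm:
  motion:
    - {"offset": [0,0,0],"angular": [0,0,0],"jaw": 0.065}
    - {"offset": [0,0,0],"angular": [0,0,0],"jaw": 0.065}

```text
time_s: 11.48
eef_pos: [667.1, 24.8, 166.7]
ee_rot: [-0.003, 1.0, 0.012, 0.0]
force: [0.1, 0.4, -0.7]
grip_width: 0.761
```

```bash
python3 - <<'E'
from h import *
plan(jw([95,-25,170]),ax([0,0,-1],[0,-1,0]))
c=cap('wrist','w5.png')
q=proj(c,[jw([10,0,38]),jw([160,-28,36.5])]);print(q)
u,v=q[1].astype(int);u0,v0=max(u-50,0),max(v-35,0);print(u0,v0)
cv2.imwrite('pics/c5.png',cv2.resize(c['img'][v0:v0+80,u0:u0+100,::-1],None,fx=7,fy=7,interpolation=2))
E
```

```text
offset mm [ 4.9  1.2 -3.3] angular [-0.33 -0.05  0.06] | q [-0.14  0.69  1.11  0.01  1.34  1.4 ] t 11.475
[[229.38023284 267.77052664]
 [260.46221931 101.289529  ]]
210 66
```

View pics/c5.png

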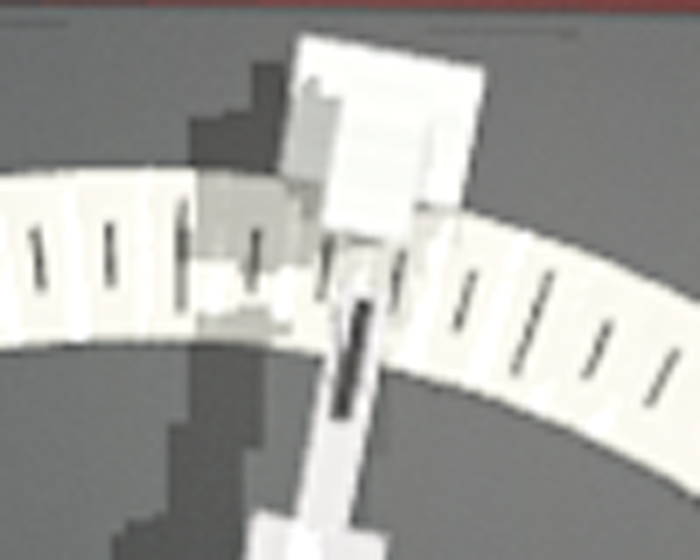

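The pointer's line extends to about x=372 and the blade's inner edge spans 322–412 with its middle at 367. That puts them about 0.5 mm apart, so they are aligned with the lock open. Now the lock lever.

```bash
cat > l.py <<'E'
from h import *
import sys
phi,z,r=map(float,sys.argv[1:4])
plan(jw([-40+r*np.cos(phi),80+r*np.sin(phi),z]),ax([0,0,-1],[np.sin(phi),-np.cos(phi),0]))
E
python3 l.py .82 150 62
```

```text
offset mm [ -87.5 -149.3   18.7] angular [ -0.23  -0.25 -46.96] | q [-0.14  0.69  1.11  0.01  1.34  1.41] t 11.525
```

move_arm:
  motion:
    - {"offset": [-0.02,-0.04,0.005],"angular": [0,0,-9],"jaw": 0.05}
    - {"offset": [-0.04,-0.08,0.01],"angular": [0,0,-18],"jaw": 0.05}
    - {"offset": [-0.06,-0.11,0.015],"angular": [0,0,-28],"jaw": 0.05}
    - {"offset": [-0.08,-0.14,0.0187],"angular": [0,0,-38],"jaw": 0.05}
    - {"offset": [-0.0875,-0.1493,0.0187],"angular": [0,0,-47],"jaw": 0.05}

```text
time_s: 12.15
eef_pos: [574.4, 172.9, 151.5]
ee_rot: [-0.001, 0.911, 0.413, 0.003]
force: [0.7, 0.3, 0.7]
grip_width: 0.586
```

move_arm:
  motion:
    - {"offset": [0,0,0],"angular": [0,0,0],"jaw": 0.05}
    - {"offset": [0,0,0],"angular": [0,0,0],"jaw": 0.05}

```text
time_s: 12.4
eef_pos: [576.7, 170.8, 151.2]
ee_rot: [-0.001, 0.913, 0.408, 0.003]
force: [0.8, 0.1, 0.1]
grip_width: 0.586
```

```bash
python3 l.py .82 73 62; python3 - <<'E'
from h import *
c=cap('wrist','w6.png')
p=jw([-40+62*np.cos(.82),80+62*np.sin(.82),0])
print(proj(c,[p+[0,0,93],p+[0,0,55],jw([-40,80,78])]))
E
```

```text
offset mm [-0.3 -1.4 78.2] angular [ 0.03 -0.36 -0.21] | q [0.09 0.56 1.38 0.   1.2  0.82] t 12.4
[[251.96814531 215.04862094]
 [252.12841769 197.71674309]
 [252.41949935 285.77423717]]
```

View pics/w6.png

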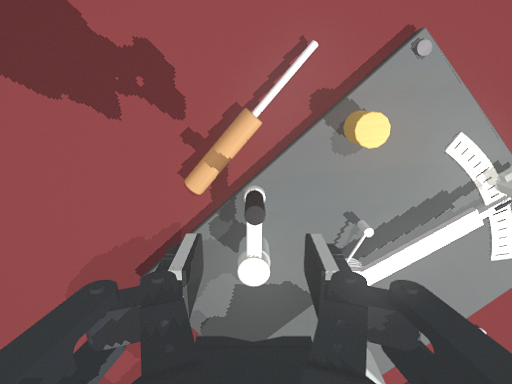

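The grip top is at (256,215) against a predicted (252,215), well between the open jaws. I'll descend and straddle it.

move_arm:
  motion:
    - {"offset": [0,-0.0014,0.04],"angular": [0,-0.3,0],"jaw": 0.05}
    - {"offset": [0,-0.0014,0.077],"angular": [0,-0.3,0],"jaw": 0.05}
    - {"offset": [0,-0.0014,0.077],"angular": [0,-0.3,0],"jaw": 0.05}
    - {"offset": [0,-0.0014,0.077],"angular": [0,-0.3,0],"jaw": 0.025}
    - {"offset": [0,-0.0014,0.077],"angular": [0,-0.3,0],"jaw": 0.025}
  squeeze: 20

```text
time_s: 13.08
eef_pos: [576.8, 172.6, 75.2]
ee_rot: [0.0, 0.913, 0.409, 0.001]
force: [0.2, 0.3, -0.1]
grip_width: 0.289
```

```bash
for f in 1.0 1.18 1.36 1.54 1.72 1.9 2.05 2.15; do python3 l.py $f 73 62; done
```

```text
offset mm [ -2.2 -11.3   2.2] angular [  0.12  -0.12 -10.35] | q [0.1  0.65 1.44 0.   1.05 0.82] t 13.075
offset mm [ -5.2 -22.1   2.2] angular [  0.13  -0.11 -20.66] | q [0.1  0.65 1.44 0.   1.05 0.82] t 13.075
offset mm [-10.1 -32.1   2.2] angular [  0.14  -0.1  -30.98] | q [0.1  0.65 1.44 0.   1.05 0.82] t 13.075
offset mm [-16.7 -41.1   2.1] angular [  0.15  -0.08 -41.29] | q [0.1  0.65 1.44 0.   1.05 0.82] t 13.075
offset mm [-24.7 -48.8   2.1] angular [  0.16  -0.07 -51.6 ] | q [0.1  0.65 1.44 0.   1.05 0.82] t 13.075
offset mm [-34.  -54.9   2.1] angular [ 1.700e-01 -6.000e-02 -6.192e+01] | q [0.1  0.65 1.44 0.   1.05 0.82] t 13.075
offset mm [-42.6 -58.6   2. ] angular [ 1.700e-01 -4.000e-02 -7.051e+01] | q [0.1  0.65 1.44 0.   1.05 0.82] t 13.075
offset mm [-48.5 -60.4   2. ] angular [ 1.800e-01 -4.000e-02 -7.624e+01] | q [0.1  0.65 1.44 0.   1.05 0.82] t 13.075
```

move_arm:
  motion:
    - {"offset": [-0.0022,-0.0113,0],"angular": [0,0,-10.3],"jaw": 0.025}
    - {"offset": [-0.0052,-0.0221,0],"angular": [0,0,-20.6],"jaw": 0.025}
    - {"offset": [-0.0101,-0.0321,0],"angular": [0,0,-30.9],"jaw": 0.025}
    - {"offset": [-0.0167,-0.0411,0],"angular": [0,0,-41.2],"jaw": 0.025}
    - {"offset": [-0.0247,-0.0488,0],"angular": [0,0,-51.5],"jaw": 0.025}

```text
time_s: 13.7
eef_pos: [523.7, 186.8, 74.9]
ee_rot: [0.001, 0.642, 0.767, 0.001]
force: [2.0, -0.6, 0.6]
grip_width: 0.296
```

```bash
for f in 1.72 1.9 2.05 2.15; do python3 l.py $f 75 62; done
```

```text
offset mm [-0.2  0.2 -0.1] angular [0.2  0.01 0.26] | q [ 0.13  0.56  1.6  -0.    0.98 -0.05] t 13.7
offset mm [ -1.1 -11.   -0.1] angular [  0.2    0.03 -10.05] | q [ 0.13  0.56  1.6  -0.    0.98 -0.05] t 13.7
offset mm [ -3.4 -20.   -0.1] angular [  0.2    0.05 -18.65] | q [ 0.13  0.56  1.6  -0.    0.98 -0.05] t 13.7
offset mm [ -5.7 -25.7  -0.1] angular [  0.2    0.06 -24.38] | q [ 0.13  0.56  1.6  -0.    0.98 -0.05] t 13.7
```

move_arm:
  motion:
    - {"offset": [-0.0011,-0.011,0],"angular": [0,0,-10],"jaw": 0.025}
    - {"offset": [-0.0034,-0.02,0],"angular": [0,0,-18.6],"jaw": 0.025}
    - {"offset": [-0.0047,-0.0235,0],"angular": [0,0,-22],"jaw": 0.025}
    - {"offset": [-0.0053,-0.025,0],"angular": [0,0,-23.5],"jaw": 0.025}
    - {"offset": [-0.0053,-0.025,0],"angular": [0,0,-23.5],"jaw": 0.025}

```text
time_s: 14.32
eef_pos: [500.2, 177.4, 74.5]
ee_rot: [0.001, 0.475, 0.88, 0.001]
force: [3.3, 2.6, 3.5]
grip_width: 0.294
```

```bash
for f in 2.05 2.14; do python3 l.py $f 75 62; done; python3 -c "
from h import *
p,r,s=tool();print(r.inv().apply(s['force']))"
```

```text
offset mm [-0.4  5.1 -0.5] angular [0.16 0.05 4.47] | q [ 0.12  0.52  1.68  0.    0.94 -0.46] t 14.325
offset mm [-0.2 -0.5 -0.5] angular [ 0.16  0.06 -0.68] | q [ 0.12  0.52  1.68  0.    0.94 -0.46] t 14.325
[ 0.39391842  4.22460151 -3.50543791]
```

move_arm:
  motion:
    - {"offset": [-0.0008,-0.0025,0],"angular": [0,0,-2],"jaw": 0.025}
    - {"offset": [-0.0008,-0.0025,0],"angular": [0,0,-2],"jaw": 0.025}

```text
time_s: 14.58
eef_pos: [500.1, 176.7, 74.6]
ee_rot: [0.002, 0.46, 0.888, 0.003]
force: [10.5, 12.2, -1.3]
grip_width: 0.296
```

Force rose to 16 N with no travel, so the lever is at its stop. I'll back off, open, lift and check.

move_arm:
  motion:
    - {"offset": [0.0008,0.006,0],"angular": [0,0,2],"jaw": 0.05}
    - {"offset": [0.0008,0.006,0],"angular": [0,0,2],"jaw": 0.05}
    - {"offset": [0.0008,0.006,0],"angular": [0,0,2],"jaw": 0.05}
    - {"offset": [0.0008,0.006,-0.05],"angular": [0,0,2],"jaw": 0.05}
    - {"offset": [0.0008,0.006,-0.1],"angular": [0,0,2],"jaw": 0.05}

```text
time_s: 15.2
eef_pos: [501.6, 179.0, 174.5]
ee_rot: [-0.001, 0.475, 0.88, -0.0]
force: [0.3, 0.3, -0.1]
grip_width: 0.588
```

```bash
python3 - <<'E'
from h import *
c=cap('wrist');print(c['img'].shape)
p=jw([-40+62*np.cos(2.05),80+62*np.sin(2.05),93]);p2=jw([-40+62*np.cos(1.93),80+62*np.sin(1.93),93])
print(proj(c,[p,p2,jw([160,-28,36.5])]))
# dark blob of lever grip top
plan(jw([95,-25,170]),ax([0,0,-1],[0,-1,0]))
cv2.imwrite('pics/w7.png',c['img'][:,:,::-1])
E
python3 a.py
```

```text
(384, 512, 3)
[[257.075529   204.88052393]
 [267.27701543 206.23740415]
 [350.08413361 404.37457031]]
offset mm [-222.3   54.5   12.9] angular [  0.56  -0.38 122.  ] | q [ 0.12  0.38  1.56 -0.    1.18 -0.46] t 15.25
arm top (np.float64(-0.20099453741075357), np.float32(245.0062)) side (np.float64(-0.22318026408369745), np.float32(249.85962))
-0.45881364617428383 [ 1.42221685  0.37839998 -0.05875785] 15.35
```

View pics/w7.png

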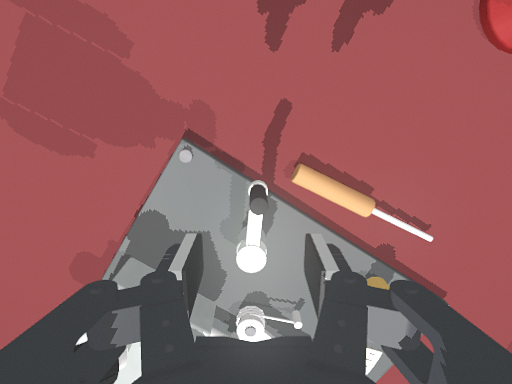

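The grip top is at (259,207). The fully locked position predicts (257,205), against (267,206) at the 1.18 threshold, so the lever is at its stop and nothing else has moved.

```bash
python3 -c "
from rig import ctrl
ctrl.finish_job();print(ctrl.sense()['time_s'])"
```

```text
the job is handed in; nothing more can be done
the job is handed in; nothing more can be done
```

I turned the tension knob until the pointer lined up with the mark clip, then swung the lock lever to its locked stop and handed the job in at about 15 s of the 64 s allowed. The hand-in gives no verdict, so the results below are my own measurements.

- **Pointer:** A close wrist-camera picture, taken with the knob released and the lock still open, showed the pointer's line about 0.5 mm from the middle of the blade. After locking, the top and side views gave the same arm angle as before (-0.201 and -0.223 rad). They differ from each other by a steady 0.02 rad, a constant offset.
- **Lock lever:** The push force rose to about 16 N with almost no further travel, which means the lever was against its stop. In the last picture its grip was within about 3 pixels of where full lock should put it.
- **Bystanders and clip:** I saw no bystander or clip movement in the pictures, but did not measure either. The final picture covers only part of the bench.

**Problems along the way:**
- My first three move calls were refused because the jaw value was missing.
- Joint 6 came up against its range limit several times during the knob approach and first grasp, ending about 6 mm off centre. Starting to turn from there built up 33 N of force, so I released and regrasped before the main turning.

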